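# Stack the tap-repair kit on the repair box

### The arm

A 6-joint arm with a two-finger parallel gripper is mounted at the origin on the work surface. World frame = base frame: x ahead of the robot, y to its left, z up, the work surface at z = 0. Lengths are in m, angles in degrees, forces in N, time in s.
With the tool pointing down it reaches from about 0.4 to 0.825 m from the base axis. Payload 7 kg.
Tool frame: the origin (TCP) lies midway between the tips of the shut fingers; the grasp point (between the pads) lies ctrl.tcp_to_grasp behind it (ctrl.tcp_to_grasp is the distance from the TCP to the grasp point, in m); z points along the fingers, y is the line along which they close (so a half turn about z gives the same grasp; the last joint's range is limited). The gripper opens to 88 mm and grips with 3 to 60 N. Pads are 19 mm wide; open, the fingers measure 130 mm over their backs; the gripper's body (78 mm by 193 mm) begins 47 mm behind the grasp point.
Start: joints at [-53.509, 20.546, 0.682, 0, -70.136, -16.507], TCP at [0.231, -0.634, 0.227] pointing down, gripper open.
Joint ranges: [-176.03, 176.03], [-82.01, 121.73], [-58.28, 71.71], [-173.87, 95.51], [-174.79, -0.11], [-173.66, 173.66]. Speed limits (degrees/s): [136.94, 136.94, 172.46, 180, 180, 180].

### API

Orientations are given as [roll, pitch, yaw] about the fixed x, y, z axes, in that order (R = Rz(yaw) Ry(pitch) Rx(roll)).
In Python, from plant import ctrl, imaging, close_job gives the robot as it stands.
- The arm moves only by the shell command python3 -m crank 'ROWS'. ROWS is JSON, a list of rows, each a list of 3 entries, a list of its own where there are three numbers: the shift along the world's x, y, z in m, then the turn, a rotation vector about the world's x, y, z in degrees, then the opening, from -1 (shut) to 1 (fully open), so that 0 is half open. A call has 1 to 12 rows; each row shifts and turns the commanded pose from where the row before left it; what a row does not reach is not made up. A row lasts 1/10 s, in which the tool goes at most 50 mm and 8.59 degrees, less where a joint would pass 70% of its speed; a pose out of reach is approached as far as the arm can. A call is refused whole if a number of a shift passes 0.05 or a number of a turn 8.59, either way. A call with a gripper value outside its range is refused whole. The fingers move at their own pace and stop on an object; the grip force is fixed at half the most. Time passes only in rows, so rows that do not move let the fingers close. It gives the time, the measured TCP pose, the force, the opening and the grip force at its end, in the units of the state.
- ctrl.get_obs(): the state, without advancing time (a new reading comes with each control period).
- imaging.snapshot(name): name is "scene" or "top" or "wrist"; returns (picture, depth): 480x640x3 uint8, blue, green, red; 480x640 float32, m along the optical axis (not along the pixel's ray), 0 where there is no reading.
- imaging.camera_model(name): a dict with "mtx" (3x3 intrinsics, pixels), "D" ([k1, k2, p1, p2, k3] as OpenCV has them; the pictures are not rectified), "R" (3x3) and "t" (3): a world point X has camera coordinates R X + t. Camera axes: x right, y down, z forward; pixel columns grow to the right and rows downward; lengths in m; the calibration is good to about 2 mm. A picture is of the moment at which its call begins: read the wrist's pose just before it. camera_model takes no time and is no camera call; for the wrist camera it gives the pose at the moment of the call.
- close_job(): hands the job in; it is judged then, once.
The state is a dict: "clock": time; "joint_pos": joint angles; "qvel": joint speeds; "tau": joint torques, N m; "tool_pos": TCP position; "orientation": TCP orientation; "force": force on the tool from outside, world axes, zero at the start; "moment": the same for the moment, N m; "opening": finger opening in m; "gripper_force": force on a finger pad.
Only numpy, scipy, OpenCV 4.12 (cv2) and the standard library are available. Lean on these libraries where they do the work, as an engineer would, in place of code of your own. Each camera call takes 0.05 s, during which the arm holds its last target. There are 200 camera calls.

### The job

Build up the tap-repair kit on the shut grey hinged box, one piece at a time in this order: set the clear acrylic tray square and central on the box's lid with its long side along the lid's long side; stand the white PVC end cap, open end up, in the tray's larger bay; stand the grey tap cartridge in the end cap, stem up; and last lower the chrome ring over the cartridge so that it lies flat on the end cap's rim. Do not disturb the elbow, the shower head or the wrench.

Things in the scene. Friction and masses are not known exactly. Their poses are not given: they have to be found in the camera images.
- box: The shut hinged box of grey plastic, fixed to the shelf, never opened in this task: 140 mm along its x, 190 mm along its y, 45 mm tall, with a flat lid on top and a small white spring clip on its -x side. Origin at the centre of its underside, z up.
- tray: Clear acrylic tray, 150 g, 100 mm (x) by 148 mm (y), floor 3 mm, walls 3 mm thick and 18 mm tall. A 10 mm thick divider along x, centred at y = +18 mm, parts the larger bay (x ±47, y -71 to +13 mm) from the smaller (y +23 to +71 mm). Its middle (x ±30 mm) rises to 50 mm above the underside: a grip to pinch along y. Origin: centre of underside, z up. Either way round on the lid is right.
- cup: Loose white PVC pipe end cap standing open end up, a plain round cup: outside diameter 56 mm, 45 mm tall, wall 6 mm, bottom 8 mm thick, so the bore is 44 mm wide and 37 mm deep. About 60 g. Origin at the centre of its underside, z along its axis towards the open end.
- cartridge: Loose grey plastic tap cartridge standing upright: round body of 34 mm diameter and 44 mm tall with a thin black seal, and on top a round stem of 12 mm diameter, 22 mm tall (66 mm in all). About 60 g. Origin at the centre of its underside, z up along the stem. Standing in the end cap, its body comes 7 mm above the rim.
- ring: Loose chrome cover ring lying flat: outside diameter 62 mm, hole 46 mm, 16 mm tall. About 70 g. Origin at the centre of its underside, z along its axis.
- elbow: Loose white PVC pipe elbow lying on its side, to be left alone: about 80 by 80 mm (within 62 mm of its origin), 48 mm tall. Origin on the shelf near its middle.
- shower: Loose chrome hand shower head lying face down, to be left alone: about 200 mm long along its x (from -104 to +97 mm), round head 84 mm wide at x = +55 mm, 27 mm tall. Origin on the shelf near its middle.
- wrench: Loose steel wrench lying flat near the robot, to be left alone: 200 mm long along its x, under 25 mm tall.
Mind the look-alikes: they are no part of the job. Several things have the shape of the tray; the one meant has the colours described above.

How it is judged:
By the outcome, as a careful person would: the job done as asked, in the order asked, and still so for the second after the job is handed in, with the robot touching nothing.
It also fails if it takes over 122 s, if anything falls off the work surface, if the arm or the gripper's body presses on something with over 40 N, if the wrist force passes 120 N, or if a joint passes its speed limit or range.

## Working session

There is one attempt and no reset: what is moved stays moved. The work goes in short steps, Python scripts to look and compute and a shell command to move; the robot and the scene stay as the last step left them, time stands still between calls to the robot, and variables do not carry over. Pictures are saved under pics/ and viewed, at most 14 in all, crops included, and the job is handed in when it is done.

```bash
ls; mkdir -p pics; python3 - <<'E'
from plant import ctrl, imaging
import cv2,numpy as np
print(ctrl.tcp_to_grasp, ctrl.get_obs())
for n in("top","scene"):
    p,d=imaging.snapshot(n); cv2.imwrite(f"pics/{n}0.png",p); np.savez(f"pics/{n}0.npz",p=p,d=d)
    m=imaging.camera_model(n); print(n,m)
    print((d>0).mean())
E
```

```text
pics
0.0188 {'clock': 0.0, 'joint_pos': array([-5.35087074e+01,  2.05912986e+01,  6.34402941e-01, -1.89866861e-02,
       -7.01362131e+01, -1.65074922e+01]), 'qvel': array([ 0.11979815,  0.02538469, -0.02770013,  0.07682135, -0.14063211,
       -0.00406841]), 'tau': array([ 1.42976420e-03, -5.82725823e+01,  2.93052900e+01,  6.99705496e+00,
        6.90956818e-03, -1.80312009e-04]), 'tool_pos': array([ 0.23049473, -0.63391186,  0.22563258]), 'orientation': array([ 1.79905657e+02, -9.34534345e-03, -1.60022658e+02]), 'force': array([ 0.13920033,  0.36209371, -0.71863215]), 'moment': array([-0.00209797, -0.01829348,  0.0017141 ]), 'gripper_force': 0.0, 'opening': 0.08767723052329701}
top {'mtx': array([[490.99155844,   0.        , 312.617174  ],
       [  0.        , 490.99155844, 244.50930918],
       [  0.        ,   0.        ,   1.        ]]), 'D': array([-0.02980252,  0.        ,  0.        ,  0.        ,  0.        ]), 'R': array([[-0.01581688, -0.99972245,  0.01745972],
       [-0.98850645,  0.01300895, -0.15061797],
       [ 0.15034903, -0.01964136, -0.98843785]]), 't': array([-0.1040528 ,  0.58497441,  1.25653584])}
0.9960123697916666
scene {'mtx': array([[568.39502243,   0.        , 332.10239043],
       [  0.        , 568.39502243, 244.01652523],
       [  0.        ,   0.        ,   1.        ]]), 'D': array([0.0464443, 0.       , 0.       , 0.       , 0.       ]), 'R': array([[-0.56555328,  0.82455123,  0.01627123],
       [ 0.64114974,  0.45199793, -0.62018133],
       [-0.51872584, -0.34031329, -0.78428972]]), 't': array([ 0.39253157, -0.30001078,  1.51498891])}
0.996142578125
```

View pics/top0.png

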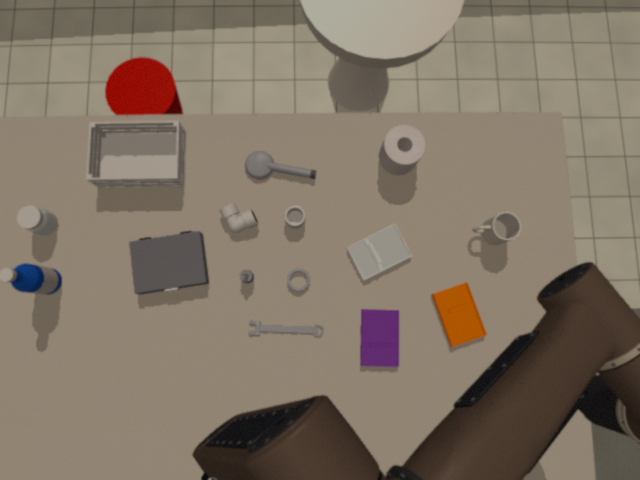

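View pics/scene0.png

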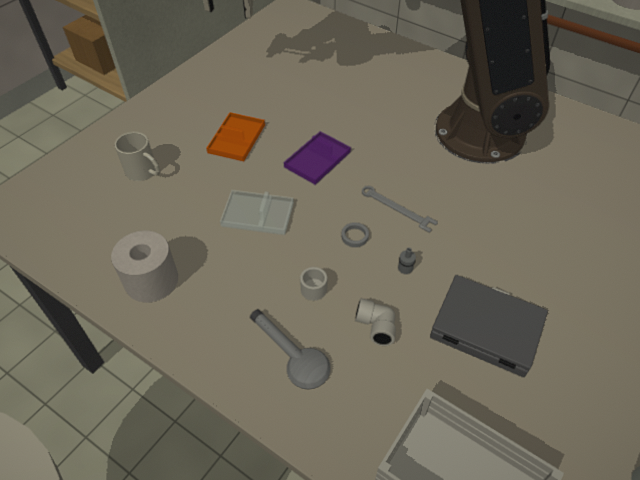

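Top view: the candidates for the tray are the clear one (379,252), the purple one (380,338) and the orange one (459,315). The clear tray matches the description. The other parts are the cup at (295,216) (the mug at (505,227) and paper roll at (403,150) are look-alikes), the cartridge at (247,277), the ring at (298,281) and the box at (169,262).

```bash
cat > h.py <<'E'
import cv2,numpy as np
from plant import ctrl, imaging
def cast(m,px,z):
    px=np.asarray(px,float).reshape(-1,1,2)
    n=cv2.undistortPoints(px,m["mtx"],np.array(m["D"])).reshape(-1,2)
    d=np.c_[n,np.ones(len(n))]@m["R"]; c=-m["R"].T@m["t"]
    s=(z-c[2])/d[:,2]; return c+d*s[:,None]
def cloud(m,d):
    v,u=np.mgrid[0:480,0:640]
    n=cv2.undistortPoints(np.stack([u,v],-1).reshape(-1,1,2).astype(float),m["mtx"],np.array(m["D"])).reshape(-1,2)
    X=(np.c_[n,np.ones(len(n))]*d.reshape(-1,1)-m["t"])@m["R"]
    return X.reshape(480,640,3)
E
python3 - <<'E'
from h import *
f=np.load("pics/top0.npz");p,d=f["p"],f["d"];m=imaging.camera_model("top")
X=cloud(m,d);h=X[...,2]
for n,(u,v) in dict(tray=(379,252),cup=(295,216),cart=(247,277),ring=(298,281),box=(169,262),elbow=(238,218),shower=(280,166),wrench=(285,329)).items():
    r=60 if n in("box","tray","shower","wrench") else 22
    k=np.zeros(h.shape,np.uint8);k[v-r:v+r,u-r:u+r]=1
    k&=(np.nan_to_num(h)>(0.006 if n!="wrench" else .003))&(d>0)
    nn,lab,st,ce=cv2.connectedComponentsWithStats(k)
    i=1+np.argmin(np.hypot(*(ce[1:]-[u,v]).T)+ (st[1:,4]<25)*1e3)
    P=X[lab==i]; z=P[:,2]; rect=cv2.minAreaRect((P[:,:2]*1000).astype(np.float32))
    print(n,st[i,4],"z90 %.3f"%np.percentile(z,95),np.round(rect[0],0),np.round(rect[1],0),round(rect[2],1))
a=p[200:300,190:430]; b=p[290:375,340:500]
cv2.imwrite("pics/crop.png",cv2.resize(p[200:310,330:500],None,fx=4,fy=4,interpolation=cv2.INTER_CUBIC))
E
```

```text
tray 506 z90 0.051 [ 568. -293.] [106. 149.] 25.5
cup 341 z90 0.048 [663. -65.] [52. 54.] 89.3
cart 149 z90 0.065 [504.  64.] [31. 34.] 86.0
ring 190 z90 0.020 [494. -72.] [59. 59.] 44.3
box 4072 z90 0.049 [541. 278.] [157. 204.] 8.3
elbow 688 z90 0.051 [670.  90.] [87. 89.] 19.1
shower 1027 z90 0.028 [815. -27.] [198.  81.] 89.9
wrench 559 z90 0.011 [369. -36.] [203.  47.] 90.0
```

View pics/crop.png

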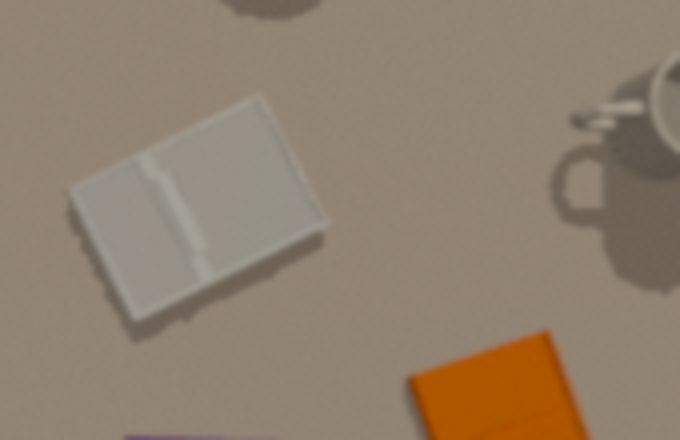

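The crop shows the clear tray, with corners in the full image near (347,247), (395,224), (412,256) and (364,280). The divider is left of centre, so the smaller bay faces +y. Next I'll work out the tray and lid positions.

```bash
python3 - <<'E'
from h import *
f=np.load("pics/top0.npz");p,d=f["p"],f["d"];m=imaging.camera_model("top")
c=np.array([[68,190],[260,95],[328,225],[135,320]])/4+[330,200]-.4
P=cast(m,c,.018);print(P.round(4),P.mean(0))
e=P[0]-P[1]+P[3]-P[2]; yaw=np.degrees(np.arctan2(-e[0],e[1])); print("yaw",yaw, np.linalg.norm(e)/2)
y=e/np.linalg.norm(e); print("grip",P.mean(0)+.018*y)
print("grip top", cast(m,np.array([[180,210]])/4+[330,200],.05))
X=cloud(m,d);h=X[...,2]
k=((np.abs(h-.046)<.008)&(np.abs(X[...,0]-.541)<.13)&(np.abs(X[...,1]-.278)<.15)).astype(np.uint8)
k=cv2.morphologyEx(k,cv2.MORPH_OPEN,np.ones((9,9)))
q=X[k>0]
px=np.argwhere(k>0)[:,::-1]
r=cv2.minAreaRect((cast(m,px,.045)[:,:2]*1000).astype(np.float32));print("lid",r,np.median(q[:,2]))
E
```

```text
[[ 0.5792 -0.205   0.018 ]
 [ 0.6431 -0.3383  0.018 ]
 [ 0.5529 -0.3809  0.018 ]
 [ 0.4905 -0.2477  0.018 ]] [ 0.56644563 -0.29299345  0.018     ]
yaw 25.369068817545685 0.14744412811505786
grip [ 0.55873358 -0.27672924  0.018     ]
grip top [[ 0.55915538 -0.27692342  0.05      ]]
lid ((542.1004028320312, 270.7347106933594), (141.9332733154297, 188.8027801513672), 8.173288345336914) 0.04510907579438447
```

```bash
python3 -m crank '[[[0.05,0.05,0],[0,0,6],1],[[0.05,0.05,0],[0,0,0],1],[[0.05,0.05,0],[0,0,0],1],[[0.05,0.05,0],[0,0,0],1],[[0.05,0.05,0],[0,0,0],1],[[0.05,0.05,0],[0,0,0],1],[[0.03,0.05,0],[0,0,0],1],[[0,0,0],[0,0,0],1],[[0,0,0],[0,0,0],1]]'
```

```text
clock: 1.0
tool_pos: [0.4692, -0.3781, 0.2264]
orientation: [180.0, -0.0, -153.9]
force: [0.3, 0.3, -0.6]
opening: 0.0876
gripper_force: 0.0
```

```bash
python3 -m crank '[[[0.03,0.033,0],[0,0,-0.7],-0.1],[[0.03,0.034,0],[0,0,0],-0.1],[[0.03,0.034,0],[0,0,0],-0.1],[[0,0,-0.03],[0,0,0],-0.1],[[0,0,-0.03],[0,0,0],-0.1],[[0,0,-0.03],[0,0,0],-0.1],[[0,0,0],[0,0,0],-0.1]]'
python3 - <<'E'
from h import *
m=imaging.camera_model("wrist");p,d=imaging.snapshot("wrist");cv2.imwrite("pics/w1.png",p)
X=cloud(m,d)
k=(np.abs(X[...,2]-.05)<.006)&(np.hypot(X[...,0]-.559,X[...,1]+.277)<.06)
q=X[k];print(len(q)); r=cv2.minAreaRect((q[:,:2]*1000).astype(np.float32)); print(r,np.median(q,0))
E
```

```text
clock: 1.7
tool_pos: [0.5551, -0.2787, 0.1321]
orientation: [179.7, -0.3, -154.9]
force: [-0.9, -0.3, -0.1]
opening: 0.0409
gripper_force: 0.0
1481
((559.7327270507812, -279.3794860839844), (59.12910461425781, 9.809418678283691), 25.253665924072266) [ 0.55764773 -0.28008529  0.04939809]
```

View pics/w1.png

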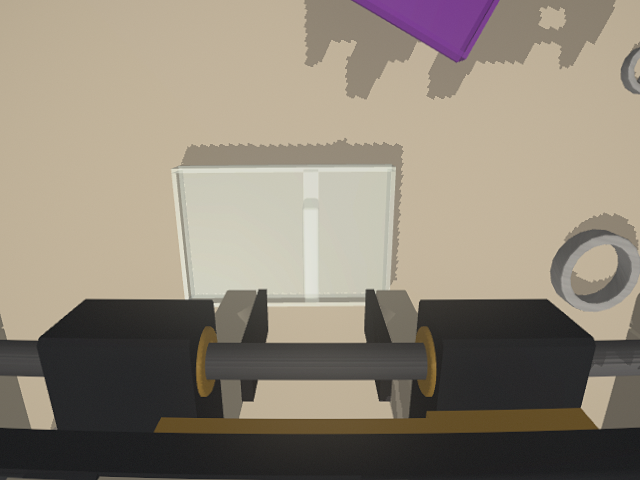

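The wrist view shows the clear tray between the fingers, with the divider grip near (311,230). I'll go down and grip it.

```bash
python3 -m crank '[[[0.004,0,-0.04],[0,0,0],-0.1],[[0,0,-0.04],[0,0,0],-0.1],[[0,0,-0.03],[0,0,0],-0.1],[[0,0,0],[0,0,0],-0.1],[[0,0,0],[0,0,0],-1],[[0,0,0],[0,0,0],-1],[[0,0,0],[0,0,0],-1],[[0,0,0],[0,0,0],-1],[[0,0,0],[0,0,0],-1],[[0,0,0],[0,0,0],-1]]'
```

```text
clock: 2.75
tool_pos: [0.5632, -0.2784, 0.028]
orientation: [-179.9, 0.1, -154.7]
force: [-0.9, 1.2, 6.5]
opening: 0.0102
gripper_force: 30.0
```

```bash
python3 -m crank '[[[0,0,0.02],[0,0,0],-1],[[0,0,0.03],[0,0,0],-1],[[0,0,0.04],[0,0,0],-1],[[0,0,0.04],[0,0,0],-1],[[0,0.02,0],[0,0,-2],-1],[[0,0.04,0],[0,0,-4],-1],[[0,0.04,0],[0,0,-4],-1],[[0,0.04,0],[0,0,-4],-1],[[0,0.04,0],[0,0,-2.5],-1],[[0,0.04,0],[0,0,0],-1],[[0,0.04,0],[0,0,0],-1],[[0,0.04,0],[0,0,0],-1]]'
python3 -m crank '[[[-0.01,0.04,0],[0,0,0],-1],[[-0.01,0.04,0],[0,0,0],-1],[[0,0.04,0],[0,0,0],-1],[[0,0.04,0],[0,0,0],-1],[[0,0.03,0],[0,0,0],-1],[[0,0.02,0],[0,0,0],-1],[[0,0,0],[0,0,0],-1],[[0,0,0],[0,0,0],-1],[[0,0,0],[0,0,0],-1]]'
python3 - <<'E'
from h import *
m=imaging.camera_model("wrist");p,d=imaging.snapshot("wrist");cv2.imwrite("pics/w2.png",p);np.savez("pics/w2.npz",p=p,d=d,R=m["R"],t=m["t"],mtx=m["mtx"],D=m["D"]);print(ctrl.get_obs()["tool_pos"])
E
```

```text
clock: 3.95
tool_pos: [0.562, 0.0233, 0.1568]
orientation: [180.0, 0.0, -171.2]
force: [1.2, 0.0, 0.0]
opening: 0.0099
gripper_force: 30.0
clock: 4.85
tool_pos: [0.5423, 0.2307, 0.1565]
orientation: [-180.0, -0.0, -171.3]
force: [-0.8, -1.0, -1.5]
opening: 0.0097
gripper_force: 30.0
[0.5424579 0.2305937 0.1565744]
```

View pics/w2.png

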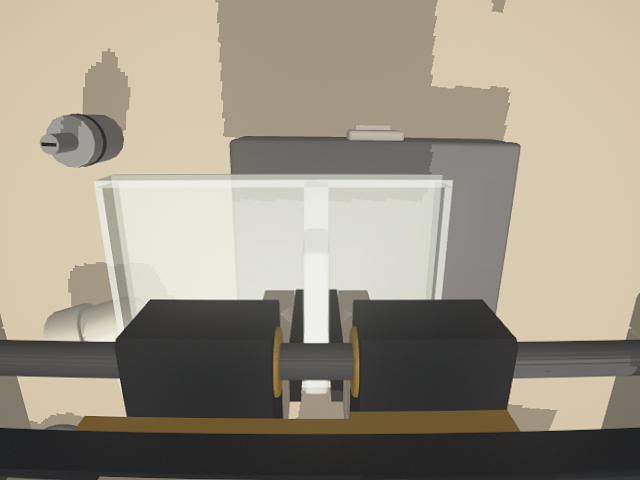

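The tray hangs level: its wall-top corners are at (97,182) and (451,182), and the lid's -x edge runs from (232,142) to (519,146). I'll compute the corrections.

```bash
python3 - <<'E'
from h import *
f=np.load("pics/w2.npz");m={k:f[k] for k in("R","t","mtx","D")}
T=cast(m,[[98,181],[451,181]],.1466); B=cast(m,[[231,142],[519,146]],.045)
print(T.round(4),np.linalg.norm(T[0]-T[1])); print(B.round(4),np.linalg.norm(B[0]-B[1]))
for n,Q,hx in(("tray",T,.05),("box",B,.07)):
    e=Q[1]-Q[0]; e/=np.linalg.norm(e); yaw=np.degrees(np.arctan2(-e[0],e[1])); x=np.array([e[1],-e[0],0]); c=Q.mean(0)+hx*x
    print(n,"yaw",yaw,"centre",c)
X=cloud(m,f["d"]); print(X[250,200],X[150,450], X[181,300])
k=(np.abs(X[...,2]-.045)<.004)&(X[...,0]<.62); print(k.sum())
E
```

```text
[[0.5034 0.1343 0.1466]
 [0.4814 0.2778 0.1466]] 0.14509305838766237
[[0.4897 0.1684 0.045 ]
 [0.4633 0.3519 0.045 ]] 0.18536989664398
tray yaw 8.696930517305903 centre [0.54182991 0.213611   0.1466    ]
box yaw 8.19951709665039 centre [0.54578826 0.27014036 0.045     ]
[0.53332902 0.17446667 0.12962702] [0.47309673 0.30817811 0.04424836] [0.49107061 0.21678379 0.14608184]
19100
```

```bash
python3 -m crank '[[[0.0025,0.03,0],[0,0,-0.5],-1],[[0,0.027,0],[0,0,0],-1],[[0,0,-0.02],[0,0,0],-1],[[0,0,-0.02],[0,0,0],-1],[[0,0,-0.02],[0,0,0],-1],[[0,0,-0.012],[0,0,0],-1],[[0,0,0],[0,0,0],-1],[[0,0,0],[0,0,0],-1]]'
python3 - <<'E'
from h import *
m=imaging.camera_model("wrist");p,d=imaging.snapshot("wrist");cv2.imwrite("pics/w3.png",p);np.savez("pics/w3.npz",p=p,d=d,R=m["R"],t=m["t"],mtx=m["mtx"],D=m["D"])
E
```

```text
clock: 5.7
tool_pos: [0.5455, 0.2884, 0.0852]
orientation: [-180.0, 0.0, -171.7]
force: [1.1, 0.4, -1.1]
opening: 0.0099
gripper_force: 30.0
```

View pics/w3.png

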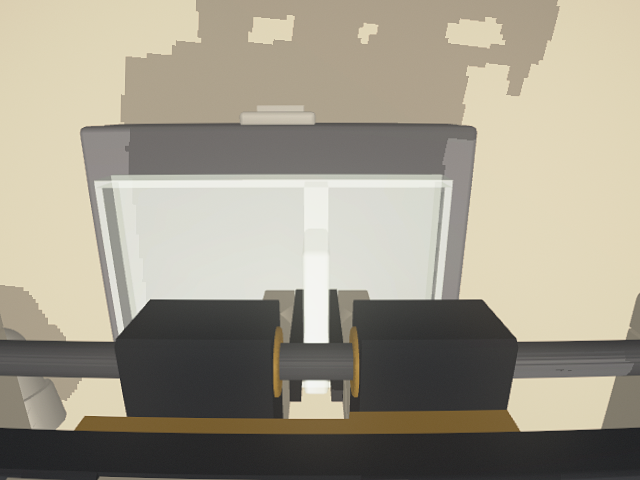

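```bash
python3 - <<'E'
from h import *
f=np.load("pics/w3.npz");m={k:f[k] for k in("R","t","mtx","D")}
T=cast(m,[[96,182],[452,182]],.0752); B=cast(m,[[81,130],[476,130]],.043)
for n,Q,hx in(("tray",T,.05),("box",B,.07)):
    e=Q[1]-Q[0]; L=np.linalg.norm(e);e/=L; yaw=np.degrees(np.arctan2(-e[0],e[1])); x=np.array([e[1],-e[0],0]); c=Q.mean(0)+hx*x
    print(n,"yaw",yaw,"centre",c,L)
E
```

```text
tray yaw 8.215401527963445 centre [0.54532514 0.27112686 0.0752    ] 0.1464566907781825
box yaw 8.16201813290771 centre [0.54581461 0.2705319  0.043     ] 0.18747772861230358
```

```bash
python3 -m crank '[[[0,0,-0.006],[0,0,0],-1],[[0,0,-0.004],[0,0,0],-1],[[0,0,-0.002],[0,0,0],-1],[[0,0,0],[0,0,0],-1],[[0,0,0],[0,0,0],-1]]'
```

```text
clock: 6.25
tool_pos: [0.5449, 0.2886, 0.073]
orientation: [-180.0, 0.0, -171.7]
force: [-3.4, -0.5, 4.3]
opening: 0.0093
gripper_force: 30.0
```

```bash
python3 -m crank '[[[0,0,0],[0,0,0],-0.1],[[0,0,0],[0,0,0],-0.1],[[0,0,0],[0,0,0],-0.1],[[0,0,0.02],[0,0,0],-0.1],[[0,0,0.04],[0,0,0],-0.1],[[0,0,0.04],[0,0,0],-0.1],[[0.01,-0.04,0.03],[0,0,8.5],1],[[0.01,-0.04,0],[0,0,8.5],1],[[0.01,-0.04,0],[0,0,8.5],1],[[0.02,-0.04,0],[0,0,8.5],1],[[0.02,-0.04,0],[0,0,8.5],1],[[0.02,-0.04,0],[0,0,8.5],1]]'
python3 -m crank '[[[0.02,-0.04,0],[0,0,8.5],1],[[0.01,-0.04,0],[0,0,8.5],1],[[0,-0.03,0],[0,0,8.5],1],[[0,0,0],[0,0,8.5],1],[[0,0,0],[0,0,4.5],1],[[0,0,0],[0,0,0],1],[[0,0,0],[0,0,0],1]]'
python3 - <<'E'
from h import *
m=imaging.camera_model("wrist");p,d=imaging.snapshot("wrist");cv2.imwrite("pics/w4.png",p)
X=cloud(m,d)
k=(np.abs(X[...,2]-.045)<.006)&(np.hypot(X[...,0]-.663,X[...,1]+.065)<.05)
q=X[k];print(len(q), cv2.minEnclosingCircle((q[:,:2]*1000).astype(np.float32)),np.median(q[:,2]))
mt=imaging.camera_model("top");p,d=imaging.snapshot("top");cv2.imwrite("pics/t4.png",cv2.resize(p[215:315,110:260],None,fx=4,fy=4))
E
```

```text
clock: 7.45
tool_pos: [0.6343, 0.0505, 0.2022]
orientation: [-180.0, 0.0, -120.9]
force: [0.2, 0.6, -0.2]
opening: 0.0818
gripper_force: 0.0
clock: 8.15
tool_pos: [0.6636, -0.0578, 0.2018]
orientation: [180.0, 0.0, -82.9]
force: [0.3, 0.5, -0.4]
opening: 0.0878
gripper_force: 0.0
1592 ((664.0496215820312, -66.77471160888672), 27.964309692382812) 0.04432099044378318
```

View pics/w4.png

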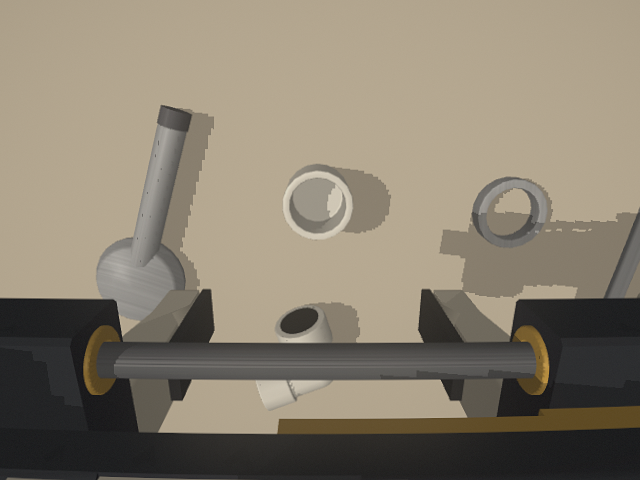

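View pics/t4.png

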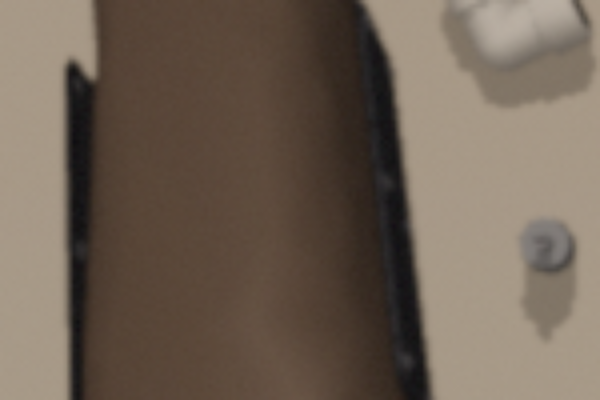

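The cup's rim is at wrist pixel (317,203), giving a centre of (0.664,-0.067). The arm hides the tray in the top view.

```bash
python3 -m crank '[[[0,-0.009,-0.045],[0,0,0.8],1],[[0,0,-0.045],[0,0,0],1],[[0,0,-0.045],[0,0,0],1],[[0,0,-0.03],[0,0,0],1],[[0,0,-0.012],[0,0,0],1],[[0,0,0],[0,0,0],1],[[0,0,0],[0,0,0],-1],[[0,0,0],[0,0,0],-1],[[0,0,0],[0,0,0],-1],[[0,0,0],[0,0,0],-1],[[0,0,0],[0,0,0],-1],[[0,0,0],[0,0,0],-1]]'
```

```text
clock: 9.45
tool_pos: [0.664, -0.0668, 0.026]
orientation: [-179.9, -0.0, -82.0]
force: [-1.7, 0.9, 6.3]
opening: 0.0557
gripper_force: 30.0
```

```bash
python3 -m crank '[[[0,0,0.02],[0,0,0],-1],[[0,0,0.04],[0,0,0],-1],[[0,0,0.04],[0,0,0],-1],[[-0.007,0.02,0.03],[0,0,0],-1],[[-0.015,0.04,0],[0,0,0],-1],[[-0.015,0.04,0],[0,0,0],-1],[[-0.015,0.04,0],[0,0,0],-1],[[-0.015,0.04,0],[0,0,0],-1],[[-0.015,0.04,0],[0,0,0],-1],[[-0.012,0.03,0],[0,0,0],-1],[[0,0,0],[0,0,0],-1],[[0,0,0],[0,0,0],-1]]'
python3 - <<'E'
from h import *
m=imaging.camera_model("wrist");p,d=imaging.snapshot("wrist");cv2.imwrite("pics/w5.png",p);np.savez("pics/w5.npz",p=p,d=d,R=m["R"],t=m["t"],mtx=m["mtx"],D=m["D"])
E
```

```text
clock: 10.65
tool_pos: [0.5692, 0.1839, 0.1549]
orientation: [180.0, 0.0, -81.9]
force: [0.4, -0.7, -1.1]
opening: 0.0554
gripper_force: 30.0
```

View pics/w5.png

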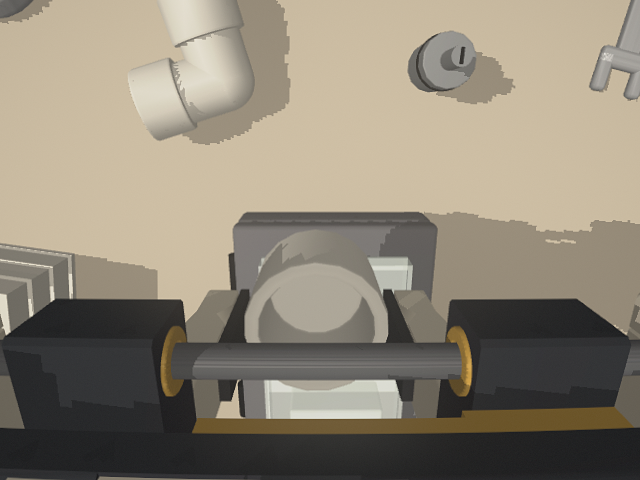

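The wrist view shows the tray (columns 260–412) centred on the lid (235–437). The cup is held upright.

```bash
python3 -m crank '[[[-0.01,0.03,0],[0,0,0],-1],[[-0.0095,0.028,0],[0,0,0],-1],[[0,0,0],[0,0,0],-1],[[0,0,-0.03],[0,0,0],-1],[[0,0,-0.03],[0,0,0],-1],[[0,0,-0.012],[0,0,0],-1],[[0,0,-0.005],[0,0,0],-1],[[0,0,-0.003],[0,0,0],-1],[[0,0,0],[0,0,0],-1],[[0,0,0],[0,0,0],-1]]'
```

```text
clock: 11.7
tool_pos: [0.5508, 0.2415, 0.0761]
orientation: [-179.9, 0.0, -82.0]
force: [0.8, 0.7, 0.0]
opening: 0.0555
gripper_force: 30.0
```

```bash
python3 -m crank '[[[0,0,-0.002],[0,0,0],-1],[[0,0,-0.001],[0,0,0],-1],[[0,0,0],[0,0,0],-1],[[0,0,0],[0,0,0],0.6],[[0,0,0],[0,0,0],0.6],[[0,0,0],[0,0,0],0.6],[[0,0,0],[0,0,0],0.6],[[0,0,0.02],[0,0,0],0.6],[[0,0,0.04],[0,0,0],0.6],[[0,0,0.04],[0,0,0],0.6],[[0,0,0.02],[0,0,0],0.6]]'
python3 -m crank '[[[-0.01,-0.04,0],[0,0,0],0],[[-0.01,-0.04,0],[0,0,0],0],[[-0.01,-0.04,0],[0,0,0],0],[[-0.01,-0.04,0],[0,0,0],0],[[-0.005,-0.017,0],[0,0,0],0],[[0,0,0],[0,0,0],0],[[0,0,0],[0,0,0],0]]'
python3 - <<'E'
from h import *
m=imaging.camera_model("wrist");p,d=imaging.snapshot("wrist");cv2.imwrite("pics/w6.png",p)
X=cloud(m,d)
for z,r in((.044,.03),(.066,.03)):
    k=(np.abs(X[...,2]-z)<.004)&(np.hypot(X[...,0]-.504,X[...,1]-.064)<r)
    q=X[k];print(len(q), cv2.minEnclosingCircle((q[:,:2]*1000).astype(np.float32)),np.median(q[:,2]))
E
```

```text
clock: 12.8
tool_pos: [0.5513, 0.2418, 0.1957]
orientation: [-179.8, 0.1, -81.9]
force: [0.9, 1.0, 0.6]
opening: 0.07
gripper_force: 0.0
clock: 13.5
tool_pos: [0.5055, 0.0642, 0.1922]
orientation: [-180.0, 0.0, -82.0]
force: [-0.6, -0.3, -0.8]
opening: 0.0442
gripper_force: 0.0
1175 ((504.7348327636719, 63.09231948852539), 16.869606018066406) 0.04364829106250397
228 ((504.6597595214844, 62.93938064575195), 6.235273361206055) 0.06569163285742713
```

View pics/w6.png

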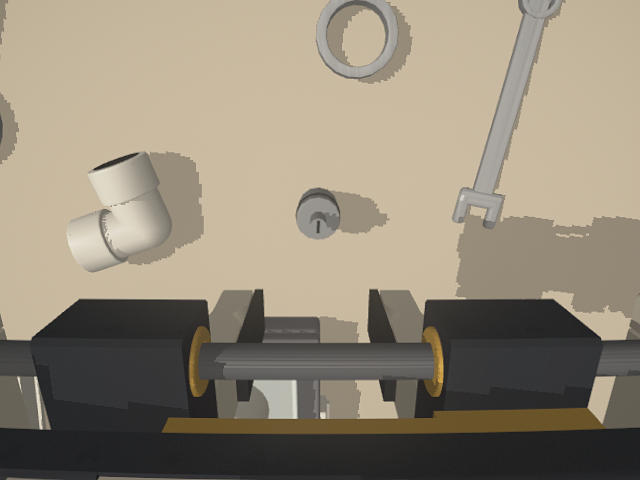

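The cartridge is at wrist pixel (318,215), centred at (0.505,0.063). I'll grip the stem.

```bash
python3 -m crank '[[[-0.001,-0.001,-0.045],[0,0,0],0],[[0,0,-0.045],[0,0,0],0],[[0,0,-0.035],[0,0,0],0],[[0,0,-0.018],[0,0,0],0],[[0,0,0],[0,0,0],0],[[0,0,0],[0,0,0],-1],[[0,0,0],[0,0,0],-1],[[0,0,0],[0,0,0],-1],[[0,0,0],[0,0,0],-1],[[0,0,0],[0,0,0],-1],[[0,0,0],[0,0,0],-1]]'
```

```text
clock: 14.65
tool_pos: [0.5045, 0.0633, 0.0497]
orientation: [-179.9, 0.0, -82.0]
force: [-1.0, 0.2, 6.5]
opening: 0.0108
gripper_force: 30.0
```

```bash
python3 -m crank '[[[0,0,0.02],[0,0,0],-1],[[0,0,0.04],[0,0,0],-1],[[0,0,0.04],[0,0,0],-1],[[0,0,0.03],[0,0,0],-1],[[0.006,0.02,0],[0,0,0],-1],[[0.01,0.04,0],[0,0,0],-1],[[0.01,0.04,0],[0,0,0],-1],[[0.01,0.04,0],[0,0,0],-1],[[0.01,0.038,0],[0,0,0],-1],[[0,0,0],[0,0,0],-1],[[0,0,0],[0,0,0],-1]]'
python3 - <<'E'
from h import *
m=imaging.camera_model("scene");p,d=imaging.snapshot("scene");cv2.imwrite("pics/s7.png",cv2.resize(p[210:390,380:620],None,fx=3,fy=3))
X=cloud(m,d)
k=(np.abs(X[...,2]-.093)<.004)&(np.hypot(X[...,0]-.551,X[...,1]-.242)<.04)
q=X[k];print(len(q), cv2.minEnclosingCircle((q[:,:2]*1000).astype(np.float32)),np.median(q[:,2]))
E
```

```text
clock: 15.75
tool_pos: [0.5497, 0.2417, 0.1782]
orientation: [179.9, -0.0, -81.9]
force: [-0.5, 0.5, -0.3]
opening: 0.0105
gripper_force: 30.0
191 ((553.8265380859375, 240.9075469970703), 28.651165008544922) 0.09174692409519712
```

View pics/s7.png

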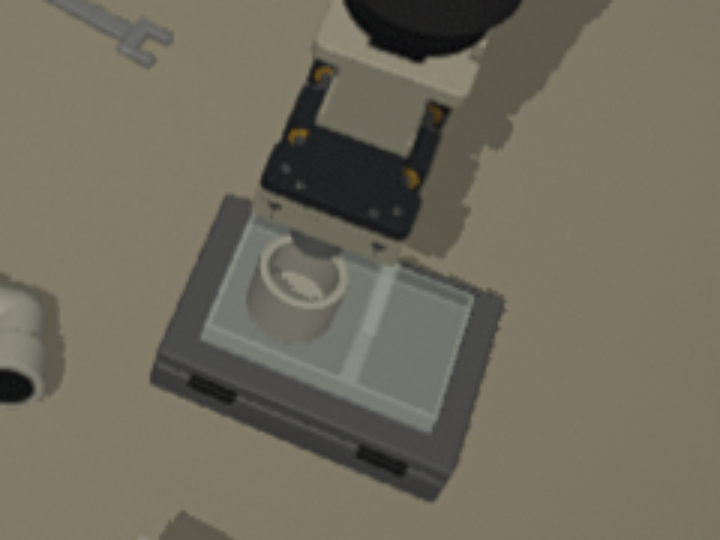

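The scene view shows the tray square on the lid and the cup upright in the larger bay (crop pixel (300,285)). I'll insert the cartridge.

```bash
python3 -m crank '[[[0.002,0,0],[0,0,0],-1],[[0,0,-0.02],[0,0,0],-1],[[0,0,-0.02],[0,0,0],-1],[[0,0,-0.015],[0,0,0],-1],[[0,0,-0.01],[0,0,0],-1],[[0,0,0],[0,0,0],-1],[[0,0,0],[0,0,0],-1]]'
```

```text
clock: 16.5
tool_pos: [0.5525, 0.2409, 0.1146]
orientation: [-180.0, 0.0, -82.0]
force: [-0.4, 0.6, -1.2]
opening: 0.0105
gripper_force: 30.0
```

```bash
python3 -m crank '[[[0,0,-0.004],[0,0,0],-1],[[0,0,-0.003],[0,0,0],-1],[[0,0,-0.001],[0,0,0],-1],[[0,0,0],[0,0,0],-1],[[0,0,0],[0,0,0],-1]]'
```

```text
clock: 17.0
tool_pos: [0.5521, 0.2413, 0.1061]
orientation: [-180.0, 0.0, -82.0]
force: [0.7, 0.4, -0.2]
opening: 0.0107
gripper_force: 30.0
```

```bash
python3 -m crank '[[[0,0,-0.001],[0,0,0],-1],[[0,0,0],[0,0,0],-1],[[0,0,0],[0,0,0],-0.2],[[0,0,0],[0,0,0],-0.2],[[0,0,0],[0,0,0],-0.2],[[0,0,0.02],[0,0,0],-0.2],[[0,0,0.04],[0,0,0],-0.2],[[0,0,0.03],[0,0,0],1],[[-0.008,-0.04,0],[0,0,0],1],[[-0.008,-0.04,0],[0,0,0],1],[[-0.008,-0.04,0],[0,0,0],1],[[-0.008,-0.04,0],[0,0,0],1]]'
python3 -m crank '[[[-0.008,-0.04,0],[0,0,0],1],[[-0.008,-0.04,0],[0,0,0],1],[[-0.008,-0.04,0],[0,0,0],1],[[-0.002,-0.033,0],[0,0,0],1],[[0,0,0],[0,0,0],1],[[0,0,0],[0,0,0],1]]'
python3 - <<'E'
from h import *
m=imaging.camera_model("wrist");p,d=imaging.snapshot("wrist");cv2.imwrite("pics/w8.png",p)
X=cloud(m,d)
k=(np.abs(X[...,2]-.016)<.003)&(np.hypot(X[...,0]-.494,X[...,1]+.072)<.045)
q=X[k];print(len(q), cv2.minEnclosingCircle((q[:,:2]*1000).astype(np.float32)),np.median(q[:,2]))
m=imaging.camera_model("scene");p,d=imaging.snapshot("scene");cv2.imwrite("pics/s8.png",cv2.resize(p[210:390,380:620],None,fx=3,fy=3))
X=cloud(m,d)
for z,R in((.093,.035),(.1,.022),(.122,.02)):
  k=(np.abs(X[...,2]-z)<.003)&(np.hypot(X[...,0]-.552,X[...,1]-.242)<R)
  q=X[k];print(z,len(q), cv2.minEnclosingCircle((q[:,:2]*1000).astype(np.float32)) if len(q) else 0)
E
```

```text
clock: 18.2
tool_pos: [0.5195, 0.0798, 0.195]
orientation: [-180.0, 0.0, -81.9]
force: [1.1, 0.0, -0.2]
opening: 0.0694
gripper_force: 0.0
clock: 18.8
tool_pos: [0.494, -0.0725, 0.1949]
orientation: [-180.0, 0.0, -82.1]
force: [0.5, 0.0, -0.3]
opening: 0.0876
gripper_force: 0.0
1867 ((494.5967102050781, -74.23185729980469), 30.945281982421875) 0.01543607289606365
0.093 218 ((551.9725952148438, 240.25355529785156), 28.323747634887695)
0.1 142 ((553.6228637695312, 239.46548461914062), 17.38434600830078)
0.122 25 ((553.8894653320312, 239.94895935058594), 6.556316375732422)
```

View pics/s8.png

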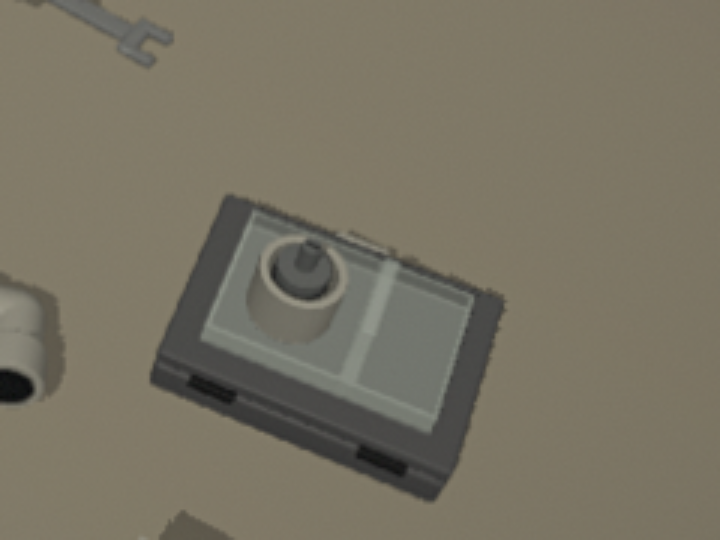

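The cartridge stands upright, stem up, in the cup (crop pixel (305,270)). The ring is at (0.4946,-0.0742), so I'll grip it next.

```bash
python3 -m crank '[[[0.0005,-0.0015,-0.045],[0,0,0],1],[[0,0,-0.045],[0,0,0],1],[[0,0,-0.045],[0,0,0],1],[[0,0,-0.035],[0,0,0],1],[[0,0,-0.016],[0,0,0],1],[[0,0,0],[0,0,0],1],[[0,0,0],[0,0,0],1]]'
```

```text
clock: 19.6
tool_pos: [0.4951, -0.0725, 0.0092]
orientation: [180.0, -0.0, -81.9]
force: [0.5, -0.8, 0.5]
opening: 0.0879
gripper_force: 0.0
```

```bash
python3 -m crank '[[[0,-0.0015,-0.003],[0,0,0],1],[[0,0,0],[0,0,0],1],[[0,0,0],[0,0,0],-1],[[0,0,0],[0,0,0],-1],[[0,0,0],[0,0,0],-1],[[0,0,0],[0,0,0],-1],[[0,0,0],[0,0,0],-1],[[0,0,0],[0,0,0],-1]]'
```

```text
clock: 20.4
tool_pos: [0.4946, -0.0749, 0.0062]
orientation: [-180.0, -0.0, -82.0]
force: [-1.0, -0.0, 3.9]
opening: 0.0606
gripper_force: 30.0
```

```bash
python3 -m crank '[[[0,0,0.02],[0,0,0],-1],[[0,0,0.045],[0,0,0],-1],[[0,0,0.045],[0,0,0],-1],[[0,0,0.045],[0,0,0],-1],[[0,0,0.015],[0,0,0],-1],[[0.007,0.035,0],[0,0,0],-1],[[0.007,0.04,0],[0,0,0],-1],[[0.007,0.04,0],[0,0,0],-1],[[0.007,0.04,0],[0,0,0],-1],[[0.007,0.04,0],[0,0,0],-1],[[0.007,0.04,0],[0,0,0],-1],[[0.007,0.04,0],[0,0,0],-1]]'
python3 -m crank '[[[0.008,0.035,0],[0,0,0],-1],[[0,0,0],[0,0,0],-1],[[0,0,0],[0,0,0],-1],[[0,0,0],[0,0,0],-1]]'
python3 - <<'E'
from h import *
m=imaging.camera_model("scene");p,d=imaging.snapshot("scene");cv2.imwrite("pics/s9.png",cv2.resize(p[210:390,380:620],None,fx=3,fy=3))
X=cloud(m,d);t=ctrl.get_obs()["tool_pos"];print(t)
for z in (t[2]-.006,t[2]+.010):
  k=(np.abs(X[...,2]-z)<.003)&(np.hypot(*(X[...,:2]-t[:2]).transpose(2,0,1))<.033)
  q=X[k];print(z,len(q), cv2.minEnclosingCircle((q[:,:2]*1000).astype(np.float32)) if len(q) else 0)
E
```

```text
clock: 21.6
tool_pos: [0.5434, 0.2018, 0.1757]
orientation: [180.0, -0.0, -82.0]
force: [1.2, -0.6, -0.6]
opening: 0.0601
gripper_force: 30.0
clock: 22.0
tool_pos: [0.5511, 0.2345, 0.1755]
orientation: [179.9, -0.0, -82.0]
force: [0.7, 0.2, -0.8]
opening: 0.0602
gripper_force: 30.0
[0.55126533 0.23429765 0.17576916]
0.16976915610161694 0 0
0.18576915610161696 0 0
```

View pics/s9.png

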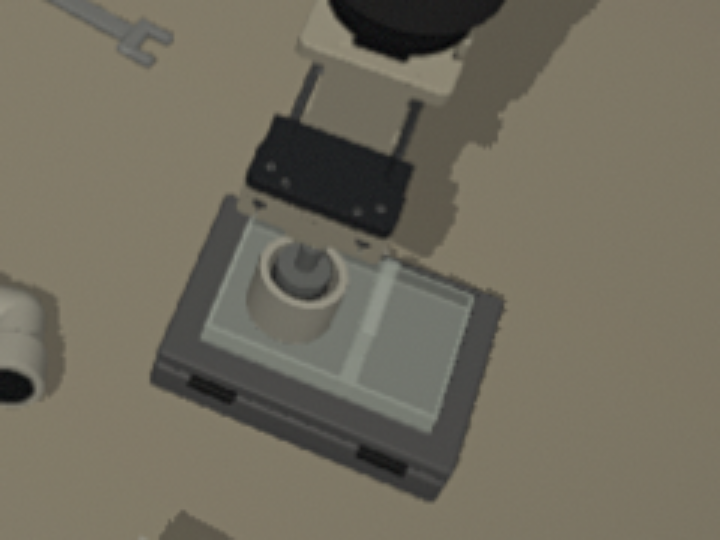

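The ring is hidden behind the finger, but the cup and cartridge are unchanged at crop (300,280). I'll lower it.

```bash
python3 -m crank '[[[0.001,0.0065,0],[0,0,0],-1],[[0,0,0],[0,0,0],-1],[[0,0,-0.02],[0,0,0],-1],[[0,0,-0.02],[0,0,0],-1],[[0,0,-0.015],[0,0,0],-1],[[0,0,-0.01],[0,0,0],-1],[[0,0,0],[0,0,0],-1],[[0,0,0],[0,0,0],-1]]'
```

```text
clock: 22.85
tool_pos: [0.553, 0.2417, 0.1115]
orientation: [-180.0, 0.0, -82.0]
force: [-0.3, 0.8, -0.7]
opening: 0.0606
gripper_force: 30.0
```

```bash
python3 -m crank '[[[0,0,-0.004],[0,0,0],-1],[[0,0,-0.003],[0,0,0],-1],[[0,0,0],[0,0,0],-1],[[0,0,0],[0,0,0],-1]]'
```

```text
clock: 23.25
tool_pos: [0.5526, 0.2417, 0.1041]
orientation: [-180.0, 0.0, -82.0]
force: [0.1, 0.2, -0.1]
opening: 0.0604
gripper_force: 30.0
```

```bash
python3 -m crank '[[[0,-0.0005,-0.003],[0,0,0],-1],[[0,0,-0.002],[0,0,0],-1],[[0,0,0],[0,0,0],-1],[[0,0,0],[0,0,0],-1]]'
```

```text
clock: 23.65
tool_pos: [0.5526, 0.2412, 0.0992]
orientation: [-180.0, -0.0, -82.0]
force: [-1.4, -0.7, 3.6]
opening: 0.0604
gripper_force: 30.0
```

Contact at the expected height. I'll release and retreat.

```bash
python3 -m crank '[[[0,0,0],[0,0,0],0.8],[[0,0,0],[0,0,0],0.8],[[0,0,0],[0,0,0],0.8],[[0,0,0],[0,0,0],0.8],[[0,0,0.02],[0,0,0],0.8],[[0,0,0.03],[0,0,0],0.8],[[0,0,0.04],[0,0,0],0.8],[[0,0,0.03],[0,0,0],0.8],[[0,-0.04,0],[0,0,0],0.8],[[0,-0.04,0],[0,0,0],0.8],[[0,-0.04,0],[0,0,0],0.8],[[0,0,0],[0,0,0],0.8]]'
python3 - <<'E'
from h import *
m=imaging.camera_model("scene");p,d=imaging.snapshot("scene");cv2.imwrite("pics/s10.png",cv2.resize(p[180:420,300:620],None,fx=2.5,fy=2.5))
X=cloud(m,d)
for z,R in((.109,.04),(.122,.02)):
  k=(np.abs(X[...,2]-z)<.003)&(np.hypot(X[...,0]-.552,X[...,1]-.242)<R)
  q=X[k];print(z,len(q), cv2.minEnclosingCircle((q[:,:2]*1000).astype(np.float32)) if len(q) else 0)
E
```

```text
clock: 24.85
tool_pos: [0.552, 0.1176, 0.2193]
orientation: [180.0, -0.0, -82.1]
force: [-0.0, 0.1, -0.8]
opening: 0.0788
gripper_force: 0.0
0.109 288 ((554.9613647460938, 240.90972900390625), 31.588844299316406)
0.122 31 ((553.76806640625, 239.59310913085938), 6.437342643737793)
```

View pics/s10.png

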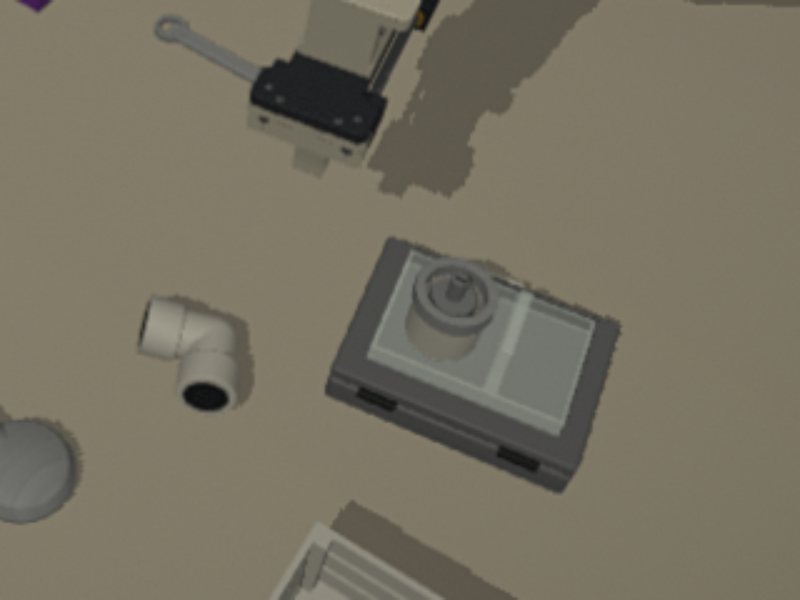

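The ring lies flat on the cup's rim around the cartridge (crop (453,295)). The elbow, shower head and wrench look undisturbed.

```bash
python3 -c "
from plant import close_job
print(close_job())"
```

```text
the job is handed in; nothing more can be done
None
```

The kit is built on the box in the order asked and the job is handed in at about 25 s: tray square and central on the lid, end cap in the larger bay, cartridge in it stem up, and chrome ring flat on the rim, with the elbow, shower head and wrench never touched.

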